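# Close the brass polisher and set it running

## Task

Close the benchtop polisher and set it running: put the orange screw lid level on the white jar so that it rests on top of the thread, turn it back anticlockwise until it drops into the thread starts, then screw it clockwise fully home. Only when the lid is home, roll the small speed wheel until its white line stands straight up, in line with the two red pointers. Leave the lid screwed down and do not disturb the other goods on the counter.

Things in the scene. Friction and masses are not known exactly. Their poses are not given: they have to be found in the camera images.
- polisher: Magnetic polisher, a blue-grey box 210 x 310 mm standing fixed on the counter; its pale flat deck is 95 mm above the counter. Origin under its centre, on the counter; x points from its louvred front to its back, y to its left, z up. A white jar, locked in the deck so it cannot turn, stands at (0, +75) mm, the speed wheel at (-20, -85) mm.
- jar_mouth (a point): Centre of the jar's open mouth at rim height, 155 mm above the counter; axes as the polisher's. Neck 80 mm, thread 91 mm in outside diameter; 28 mm below the rim is a shoulder 116 mm wide. z of the lid's origin relative to this point: -6 mm resting on the thread tops, -2 mm on the end stops, -16.5 mm once dropped into the gaps, -22.5 mm fully home.
- thread_gap (a point): One of the 4 entry gaps of the jar's four-start right-hand thread: a slot 20 degrees wide where a lid lug can drop in. They are centred on the jar mouth's +x (this one, 43 mm out, 5 mm below the rim), +y, -x and -y, each marked by a black line on the jar's shoulder.
- thread_top (a point): Middle of one of the 4 flat thread tops, 5 mm below the rim. Seen from above, clockwise from each gap comes a thread top 54 degrees long, then an end stop 16 degrees wide rising 4 mm above it, then the next gap. So lugs resting on the thread tops cannot pass on clockwise; they must go back anticlockwise to the gap.
- lid: Orange screw lid, 102 mm diameter, about 180 g, right side up on the counter at the start. Origin on its axis at the skirt's lower edge; z up, x along the grip bar. Skirt 95 mm inside, 22.5 mm deep inside; flat top 27 mm above the origin. Once in the gaps it screws about 60 degrees clockwise to a firm stop, sinking 6 mm until its top meets the rim. It turns easily.
- lid_bar (a point): Middle of the black upright grip bar on the lid, 40 mm above the lid's origin. Bar 98 mm long (lid x), 14 mm thick (lid y), standing from 27 to 53 mm above the lid's origin; it may be gripped or pushed at its ends. White dots on the lid's top mark its +y and -y.
- lid_lug (a point): Tip of one of 4 round lugs, 5 mm thick, inside the skirt's lower edge on the lid's +x (this one), +y, -x and -y; they reach in to 84 mm diameter. The lid is thus equal every 90 degrees: with bar and black lines aligned (within 6 degrees) it drops 10.5 mm by its own weight; set down with the bar 15 to 58 degrees clockwise of that it rests on the thread tops.
- wheel_top (a point): Fixed point at the top of the speed wheel, 105 mm above the counter; axes as the polisher's. A black ribbed disc 44 mm in diameter, 16 mm wide, axle along y, standing only 10 mm out of its slot; two red pointers on the deck flank it at this x. Its top follows a fingertip pressed lightly on it and drawn along x; it stays where it is left (about 0.7 N at the rim moves it).
- speed_wheel (a joint): Turn of the speed wheel in rad, growing as its top is drawn towards the polisher's +x, its back (22 mm of rim travel per rad); stops at 0 and 1.8. Its white line stands straight up between the red pointers at 0.9; it starts between 0 and 0.3, the line leaning to -x.
- stand: Slotted beech stand, 75 x 230 x 48 mm, fixed, holding four brass hatch handles upright to about 155 mm high. Origin under its centre.
- handle1: Brass hatch handle standing in the stand; origin at its foot, 18 mm above the counter; bystander.
- handle2: As handle1.
- handle3: As handle1.
- handle4: As handle1.
- cheek_plate: Oval bronze block cheek plate, 120 x 62 x 7 mm, lying flat; origin under its centre; bystander.
- shackle: Nickel bow shackle, about 100 x 65 x 20 mm, lying flat; origin under its middle; bystander.
- sounding_lead: Dented brass sounding lead, 150 mm long, 33 mm thick, lying along its x; origin under its middle; bystander.
Mind the look-alikes: they are no part of the job. Of the things like the lid, leave any that is blue or turquoise; of the rest the smaller one is meant.

How it is judged:
On the way, in this order (a step that is already met when the one before it is completed fails the run):
1. the lid rests level on the jar, on top of the thread (horizontal distance between lid and jar_mouth below 0.006 m and angle between lid's own z axis and vertical below 0.05 rad and z of lid in the frame of jar_mouth between -0.009 and 0 m and contact force between lid and polisher above 0.3 N), for 0.2 s.
2. the lid has dropped level into the thread starts (horizontal distance between lid and jar_mouth below 0.005 m and angle between lid's own z axis and vertical below 0.05 rad and z of lid in the frame of jar_mouth below -0.014 m), for 0.1 s.
3. the lid is screwed fully home, level (horizontal distance between lid and jar_mouth below 0.004 m and angle between lid's own z axis and vertical below 0.03 rad and z of lid in the frame of jar_mouth below -0.0213 m), for 0.2 s.
4. the speed wheel's white line stands at the red pointers (value of joint speed_wheel between 0.75 and 1.05 rad), for 0.1 s.
At the end, for the whole second after the job is handed in: The lid sits level on the jar, centred within 4 mm and screwed home (no more than 1.2 mm above its lowest position), at rest; the speed wheel's line is within 0.15 rad of the red pointers (joint 0.75 to 1.05) (all of step 3 and all of step 4 and linear speed of lid below 0.01 m/s); the robot touches nothing.
It fails at once if a hatch handle is pulled out, knocked or shifted by more than 15 mm (distance of any of handle1, handle2, handle3, handle4 from where it was at the start of the episode above 0.015 m).
It fails at once if the cheek plate, shackle or sounding lead is shifted by more than 20 mm (distance of any of cheek_plate, shackle, sounding_lead from where it was at the start of the episode above 0.02 m).
It also fails if it takes over 56 s, if anything falls off the work surface, if the arm or the gripper's body presses on something with over 40 N, if the wrist force passes 120 N, or if a joint passes its speed limit or range.

## Robot

A 6-joint arm with a two-finger parallel gripper is mounted at the origin on the work surface. World frame = base frame: x ahead of the robot, y to its left, z up, the work surface at z = 0. Lengths are in m, angles in rad, forces in N, time in s.
With the tool pointing down it reaches from about 0.375 to 0.9 m from the base axis. Payload 3.1 kg.
Tool frame: the origin (TCP) lies midway between the tips of the shut fingers; the grasp point (between the pads) lies 19 mm behind it; x points along the fingers, z is the direction in which the jaws open and shut, and the axes are right-handed (so a half turn about x gives the same grasp; the last joint's range is limited). The gripper opens to 85 mm and grips with 20 to 120 N. Pads are 22 mm wide; open, the fingers measure 114 mm over their backs; the gripper's body (76 mm by 85 mm) begins 54 mm behind the grasp point. The pads swing forward as they close: fully open they stand 13 mm farther back than shut.
Start: joints at [0.996, 0.527, 1.433, -0, 1.181, -0.178], TCP at [0.242, 0.576, 0.231] pointing down, gripper open.
Joint ranges: [-3.08, 3.08], [-0.75, 2.2], [0.22, 2.44], [-1.43, 4.57], [0, 2.65], [-2.85, 2.85]. Speed limits (rad/s): [2.79, 2.79, 3.14, 3.14, 3.14, 3.14].

## Interface

Orientations are given as a unit quaternion [x, y, z, w].
In Python, from station import status, snapshot, camera_params, ticket gives the robot as it stands.
- The arm moves only by the tool arm_command, never from a script. Its argument "series" is a list that holds one entry, the list of rows, each a list of 4 numbers: the shift along the tool's x, y, z in mm, then the turn about the tool's x in rad. A call has 1 to 10 rows; each row shifts and turns the commanded pose from where the row before left it, along the tool's axes as they then stand; what a row does not reach is not made up. A row lasts 1/10 s, in which the tool goes at most 50 mm and 8.59 degrees, less where a joint would pass 70% of its speed; a pose out of reach is approached as far as the arm can. A call is refused whole if a number of a shift passes 50 or a number of a turn 0.15, either way. A call with a gripper value outside its range is refused whole. "jaw" is the opening in per cent of the stroke, from 0 (shut) to 100 (fully open), set as the call begins (left out, the last holds). The fingers move at their own pace and stop on an object; "force" is the grip in N (left out, the last holds). Time passes only in rows, so rows that do not move let the fingers close. It gives the time, the measured TCP pose, the force and the opening at its end, in the units of the state.
- status.sense(): the state, without advancing time (a new reading comes with each control period).
- snapshot(name): name is "side" or "top"; returns the picture (480x640x3 uint8, red, green, blue); there is no depth.
- camera_params(name): a dict with "fovy" (degrees; the focal length in pixels is half the picture's height over the tangent of half this angle, whatever the lens; pixels are square), "cx", "cy" (the principal point, pixels), "extrinsics" (4x4, takes a point from camera to world coordinates). Camera axes: x right, y down, z forward; pixel columns grow to the right and rows downward; lengths in m; the calibration is good to about 2 mm. A picture is of the moment at which its call begins. camera_params takes no time and is no camera call.
- ticket.sign_off(): hands the job in, once; it reports no verdict.
The state is a dict: "t": time; "q": joint angles; "qd": joint speeds; "tau": joint torques, N m; "tcp_pos": TCP position; "tool_rot": TCP orientation; "force": force on the tool from outside, world axes, zero at the start; "ft_torque": the same for the moment, N m; "finger_gap": opening from 0.0 (shut) to 1.0 (fully open).
Only numpy, scipy, OpenCV 4.12 (cv2) and the standard library are available. Lean on these libraries where they do the work, as an engineer would, in place of code of your own. Each camera call takes 0.05 s, during which the arm holds its last target. There are 200 camera calls.

## Working session

There is one attempt and no reset: what is moved stays moved. The work goes in short steps, Python scripts to look and compute and a tool call to move; the robot and the scene stay as the last step left them, time stands still between calls to the robot, and variables do not carry over. Pictures are saved under pics/ and viewed, about 8 in all and at most 12, crops included, and the job is handed in when it is done.

Besides the shell and the picture viewer there is one more tool, called after "Request:" as a command line: name --argument value ..., lists and objects as JSON in quotes. arm_command: Moves the arm, as the interface text tells. Its arguments: {"type":"object","properties":{"series":{"type":"array"},"jaw":{"type":"number"},"force":{"type":"number"}},"required":["series"]}

```bash
mkdir -p pics; ls; cat > h.py <<'E'
import numpy as np, cv2
from station import status, snapshot, camera_params, ticket
def shot(n,f):
    im=snapshot(n); cv2.imwrite('pics/'+f+'.png',im[:,:,::-1]); return im
def ray(n,u,v,z):
    p=camera_params(n); f=240/np.tan(np.radians(p['fovy'])/2); T=np.array(p['extrinsics'])
    d=T[:3,:3]@np.array([(u-p['cx'])/f,(v-p['cy'])/f,1]); o=T[:3,3]
    return o+d*(z-o[2])/d[2]
def proj(n,P):
    p=camera_params(n); f=240/np.tan(np.radians(p['fovy'])/2); T=np.array(p['extrinsics'])
    c=T[:3,:3].T@(np.array(P)-T[:3,3]); return c[0]/c[2]*f+p['cx'],c[1]/c[2]*f+p['cy']
E
python3 - <<'E'
from h import *
for n in('side','top'):
    shot(n,n+'0'); p=camera_params(n); print(p)
print(status.sense())
E
```

```text
pics
{'fovy': 57.033689501062334, 'cx': 323.60884423445594, 'cy': 236.42288305397494, 'extrinsics': array([[ 0.85871517, -0.37020792,  0.35433651,  0.14824252],
       [-0.51211583, -0.64503252,  0.56715997, -0.51891355],
       [ 0.01859146, -0.6684902 , -0.74348854,  0.84257653],
       [ 0.        ,  0.        ,  0.        ,  1.        ]])}
{'fovy': 57.39274276863283, 'cx': 315.56066753116835, 'cy': 240.7698276426536, 'extrinsics': array([[ 0.01544331, -0.98970502,  0.14228662,  0.32633722],
       [-0.99966757, -0.01234454,  0.02263547,  0.01477936],
       [-0.02064598, -0.14258889, -0.98956665,  1.30440205],
       [ 0.        ,  0.        ,  0.        ,  1.        ]])}
{'t': 0.1, 'q': array([ 9.95539955e-01,  5.28380976e-01,  1.43377277e+00,  5.00382058e-05,
        1.18143604e+00, -1.78479796e-01]), 'qd': array([-0.00025744, -0.00040631, -0.00320306, -0.00022826, -0.00083658,
       -0.00076332]), 'tau': array([ 7.68757818e-04, -4.43306494e+01, -1.78585947e+01, -1.69889049e-04,
        3.88453191e-03, -1.70020763e-05]), 'tcp_pos': array([0.24111841, 0.5759119 , 0.23042716]), 'tool_rot': array([-0.3919077 ,  0.58939542,  0.39137672,  0.58808644]), 'force': array([-0.05721593, -1.08345335,  0.07379531]), 'ft_torque': array([ 0.00250527,  0.03841398, -0.02589931]), 'finger_gap': 1.0002031353278489}
```

View pics/top0.png

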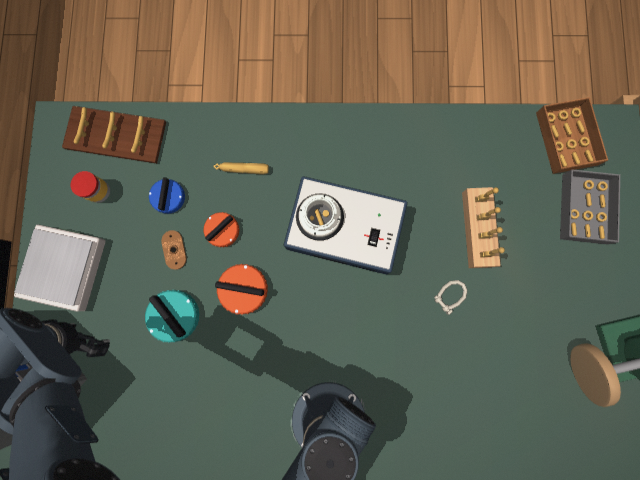

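View pics/side0.png

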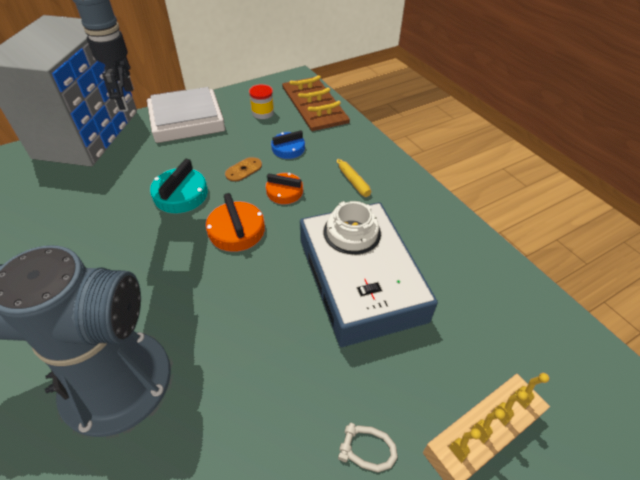

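The small orange lid is at top (221,229). The jar is at (320,216), the wheel at (373,237) and the polisher spans about (285–407, 178–271). Next I measure these by segmentation.

```bash
cat > m1.py <<'E'
from h import *
a=cv2.imread('pics/top0.png'); b=cv2.imread('pics/side0.png')
A=cv2.resize(a[165:280,195:415],None,fx=3.6,fy=3.6,interpolation=cv2.INTER_CUBIC)
B=cv2.resize(b[165:345,255:440],None,fx=2.2,fy=2.2,interpolation=cv2.INTER_CUBIC)
cv2.imwrite('pics/A.png',A); cv2.imwrite('pics/B.png',B)
def mask(im,f,box):
    m=np.zeros(im.shape[:2],np.uint8);x0,y0,x1,y1=box
    h=cv2.cvtColor(im,cv2.COLOR_BGR2HSV); m[y0:y1,x0:x1]=f(h)[y0:y1,x0:x1]*255; return m
org=lambda h:(h[...,0]<14)&(h[...,1]>150)&(h[...,2]>90)
blk=lambda h:(h[...,2]<45)
for n,im,box in(('top',a,(198,206,245,252)),('side',b,(262,170,308,206))):
    m=mask(im,org,box); pts=cv2.findNonZero(m); hull=cv2.convexHull(pts)
    e=cv2.fitEllipse(hull); print(n,'lid ell',e, 'at z.027',ray(n,*e[0],.027),'z.0135',ray(n,*e[0],.0135))
    k=mask(im,blk,box); hm=np.zeros_like(k); cv2.fillConvexPoly(hm,hull,255)
    if n=='top': hm=cv2.dilate(hm,np.ones((3,3)))
    k&=hm; r=cv2.minAreaRect(cv2.findNonZero(k)); bp=cv2.boxPoints(r)
    l=sorted([(np.hypot(*(bp[i]-bp[(i+1)%4])),i) for i in range(4)]); i,j=l[0][1],l[1][1]
    mi=(bp[i]+bp[(i+1)%4])/2; mj=(bp[j]+bp[(j+1)%4])/2
    P=ray(n,*mi,.053);Q=ray(n,*mj,.053); d=Q-P
    print(' bar',r,P,Q,'mid',(P+Q)/2,'len',np.hypot(*d[:2]),'ang',np.degrees(np.arctan2(d[1],d[0])))
# polisher deck
m=mask(a,lambda h:(h[...,2]>150)&(h[...,1]<60),(275,165,420,285))
c=max(cv2.findContours(m,cv2.RETR_EXTERNAL,cv2.CHAIN_APPROX_NONE)[0],key=cv2.contourArea)
r=cv2.minAreaRect(c); bp=cv2.boxPoints(r); W=np.array([ray('top',*p,.095) for p in bp]); print('deck',W.round(4).tolist(),'centre',W.mean(0))
for i in range(4):
    d=W[(i+1)%4]-W[i]; print(np.hypot(*d[:2]),np.degrees(np.arctan2(d[1],d[0])))
ctr=W.mean(0)
E
python3 m1.py
```

```text
top lid ell ((220.78558349609375, 229.247802734375), (34.39726638793945, 34.775611877441406), 113.01306915283203) at z.027 [0.5410576  0.32594986 0.027     ] z.0135 [0.54332683 0.32923841 0.0135    ]
 bar ((219.01663208007812, 228.01779174804688), (4.922438621520996, 32.65380096435547), 46.97493362426758) [0.57364488 0.29149953 0.053     ] [0.50707032 0.35820534 0.053     ] mid [0.5403576  0.32485244 0.053     ] len 0.0942434995712497 ang 134.94357929655226
side lid ell ((284.1852722167969, 188.20404052734375), (31.335800170898438, 37.52696228027344), 88.28075408935547) at z.027 [0.53421651 0.31013926 0.027     ] z.0135 [0.54060542 0.32386232 0.0135    ]
 bar ((284.2799987792969, 181.45999145507812), (30.589414596557617, 4.203807830810547), 10.30484676361084) [0.50436552 0.33782    0.053     ] [0.56458964 0.2779084  0.053     ] mid [0.53447758 0.3078642  0.053     ] len 0.08494907839062056 ang -44.85095045455311
deck [[0.4897, 0.124, 0.095], [0.6806, 0.0835, 0.095], [0.6119, -0.2065, 0.095], [0.4249, -0.1604, 0.095]] centre [ 0.5518005  -0.03986042  0.095     ]
0.19515295986428782 -12.001764808156464
0.2979989206062302 -103.3221191404897
0.19260996480558237 166.15939666609137
0.29176985986126946 77.16863635467105
```

View pics/A.png

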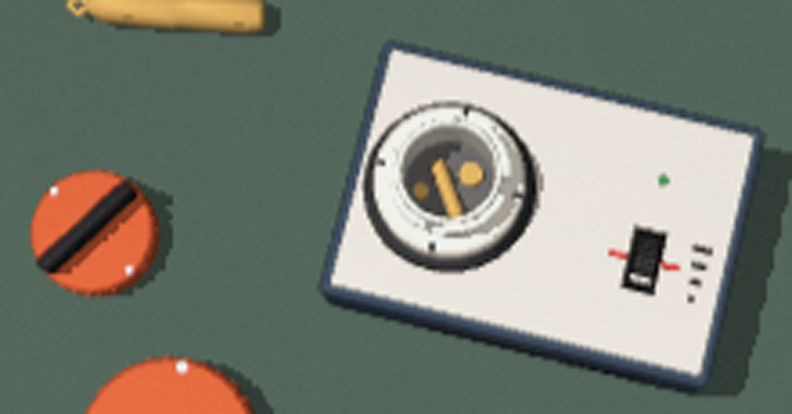

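View pics/B.png

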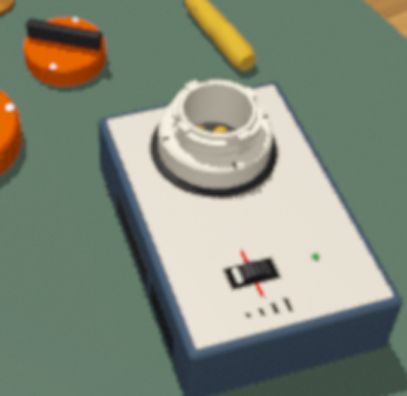

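```bash
cat > m2.py <<'E'
from h import *
from scipy.optimize import least_squares
a=lambda u,v:('top',(u+.5)/3.6-.5+195,(v+.5)/3.6-.5+165)
b=lambda u,v:('side',(u+.5)/2.2-.5+255,(v+.5)/2.2-.5+165)
M=[a(466,111),a(380,161),a(432,247),a(519,196)]  # +x,+y,-x,-y
W=np.array([ray(*m,.127) for m in M]); print('marks',W[:,:2].round(4).tolist(),'c',W.mean(0))
for d in(W[0]-W[2],W[1]-W[3]): print(np.hypot(*d[:2]),np.degrees(np.arctan2(d[1],d[0])))
Ps=[ray(*a(610,253),.095),ray(*a(678,268),.095)]; d=Ps[0]-Ps[1]; print('red',Ps,np.degrees(np.arctan2(d[1],d[0])))
im=cv2.imread('pics/top0.png'); h=cv2.cvtColor(im,cv2.COLOR_BGR2HSV)
def pose(p,P): 
    c,s=np.cos(p[2]),np.sin(p[2]); return [p[0]+c*P[0]-s*P[1],p[1]+s*P[0]+c*P[1],P[2]]
r=np.hypot(*(W[0]-W[2])[:2])/2
O=[(m,(x,.075+y,.127)) for m,(x,y) in zip(M,[(r,0),(0,r),(-r,0),(0,-r)])]
# deck corners top (A) & side (B), outer box edge
L=[(a(392,48),(1,1)),(a(758,132),(1,-1)),(a(697,376),(-1,-1)),(a(330,284),(-1,1)),(b(279,87),(1,1)),(b(395,299),(1,-1)),(b(193,352),(-1,-1)),(b(105,122),(-1,1))]
def res(p):
    o=[]
    for m,P in O: q=proj(m[0],pose(p,P)); o+=[q[0]-m[1],q[1]-m[2]]
    for m,(sx,sy) in L: q=proj(m[0],pose(p,(sx*p[3],sy*p[4],.095))); o+=[q[0]-m[1],q[1]-m[2]]
    m=a(644,260); 
    for m in (a(610,253),a(678,268)):
        q=np.array(proj('top',pose(p,(-.02,-.085+(.018 if m[1]<370 else -.018),.095)))); o+=[q[0]-m[1],q[1]-m[2]]
    for m,dy in ((b(243,252),.018),(b(262,296),-.018)):
        q=np.array(proj('side',pose(p,(-.02,-.085+dy,.095)))); o+=[q[0]-m[1],q[1]-m[2]]
    return np.array(o)
s=least_squares(res,[.55,-.04,-.23,.1,.15],loss='soft_l1'); p=s.x
print(p,np.degrees(p[2])); print(res(p).reshape(-1,2).round(1).tolist())
print('jar',pose(p,(0,.075,.155)),'wheel',pose(p,(-.02,-.085,.105)))
D=[ray(*a(53,190),.027),ray(*a(129,269),.027)]; d=D[0]-D[1]; print('dots mid',(D[0]+D[1])/2,np.hypot(*d[:2]),np.degrees(np.arctan2(d[1],d[0])))
E=[ray(*b(75,19),.027),ray(*b(54,67),.027)]; d=E[0]-E[1]; print('side dots mid',(E[0]+E[1])/2,np.hypot(*d[:2]),np.degrees(np.arctan2(d[1],d[0])))
from scipy.spatial.transform import Rotation as R
print(R.from_quat(status.sense()['tool_rot']).as_matrix().round(3))
E
python3 m2.py
```

```text
marks [[0.6219, 0.0202], [0.5822, 0.0852], [0.5163, 0.0445], [0.5562, -0.0208]] c [0.56915309 0.03227926 0.127     ]
0.10843388531926644 -12.978467113300184
0.10919154232993326 76.25832863472176
red [array([ 0.51839602, -0.09252759,  0.095     ]), array([ 0.5073078 , -0.14492449,  0.095     ])] 78.0513540974958
[ 0.55148605 -0.04192778 -0.23781025  0.09872943  0.14640335] -13.625523381704355
[[0.7, 0.0], [0.6, 0.1], [0.3, -0.1], [0.3, -0.0], [0.9, -0.5], [-0.1, 0.9], [0.8, 1.1], [0.1, 0.5], [-1.2, -1.4], [0.4, -1.8], [0.3, -1.6], [0.2, -1.2], [3.5, 0.8], [-2.7, -0.2], [0.9, 2.5], [-1.4, -3.7]]
jar [np.float64(0.5691541750265102), np.float64(0.030961428587301096), 0.155] wheel [np.float64(0.5120250412882407), np.float64(-0.11982405505855559), 0.105]
dots mid [0.54374782 0.32879957 0.027     ] 0.09292839058661923 45.32641349799735
side dots mid [0.54217418 0.32561239 0.027     ] 0.09384530131948011 46.276893322875196
[[-0.001 -0.922  0.386]
 [-0.002  0.386  0.922]
 [-1.     0.    -0.002]]
```

Request:
arm_command --series '[[[0,0,0,0.127],[0,0,0,0.127],[0,0,0,0.127],[10,-48,4,0],[10,-48,4,0],[10,-48,4,0],[10,-48,4,0],[10,-48,4,0],[10,-48,4,0],[10,-48,4,0]]]' --jaw 60

```text
t: 1.1
tcp_pos: [0.5016, 0.3591, 0.1605]
tool_rot: [-0.273, 0.653, 0.273, 0.652]
force: [0.4, 0.3, -0.2]
finger_gap: 0.602
```

Request:
arm_command --series '[[[10,-48,4,0],[0,0,0,0],[0,0,0,0]]]'

```text
t: 1.4
tcp_pos: [0.5379, 0.3285, 0.1503]
tool_rot: [-0.272, 0.653, 0.272, 0.652]
force: [-0.7, -1.0, 0.7]
finger_gap: 0.601
```

```bash
cat >> h.py <<'E'
from scipy.spatial.transform import Rotation as R
def go(P,yaw=None):
    "rest of the way to world P in tool axes (mm) and turn (rad) to tool-z yaw (deg)"
    s=status.sense(); T=R.from_quat(s['tool_rot']).as_matrix(); y=np.degrees(np.arctan2(T[1,2],T[0,2]))
    print('t',s['t'].__round__(2),'tcp',s['tcp_pos'].round(4),'yaw',y.round(2),'tilt',T[:,0].round(3),'F',s['force'].round(1),'gap',round(s['finger_gap'],3))
    if yaw is not None:
        t=-np.radians(yaw-y); print('turn',t.round(3))
        T=T@R.from_rotvec([t,0,0]).as_matrix(); 
    print('shift after turn mm',(1000*T.T@(np.array(P)-s['tcp_pos'])).round(1))
E
python3 - <<'E'
from h import *
go([.543,.3275,.031],45.5)
E
```

```text
t 1.4 tcp [0.5379 0.3285 0.1503] yaw 45.26 tilt [-0.002 -0.    -1.   ] F [-0.7 -1.   0.7] gap 0.601
turn -0.004
shift after turn mm [119.3  -4.5   3.1]
```

Accurate motion. Descend around the bar (TCP to z ≈ 31 mm), grip.

Request:
arm_command --series '[[[20,-4.5,3,0],[25,0,0,0],[25,0,0,0],[20,0,0,0],[15,0,0,0],[12,0,0,0],[0,0,0,0]]]'

```text
t: 2.1
tcp_pos: [0.5413, 0.329, 0.0329]
tool_rot: [-0.273, 0.653, 0.273, 0.651]
force: [-0.4, -0.2, 0.2]
finger_gap: 0.602
```

Request:
arm_command --series '[[[0,0,0,0],[0,0,0,0],[0,0,0,0],[0,0,0,0],[0,0,0,0],[0,0,0,0]]]' --jaw 0 --force 40

```text
t: 2.7
tcp_pos: [0.5437, 0.3291, 0.0356]
tool_rot: [-0.273, 0.651, 0.273, 0.653]
force: [-0.5, -0.0, 6.5]
finger_gap: 0.147
```

Request:
arm_command --series '[[[-5,0,0,0],[-20,0,0,0],[-40,0,0,0],[-45,0,0,0],[-45,0,0,0],[-25,0,0,0],[0,0,0,0]]]'

```text
t: 3.4
tcp_pos: [0.5451, 0.3297, 0.2188]
tool_rot: [-0.273, 0.649, 0.273, 0.655]
force: [1.3, 1.3, -1.7]
finger_gap: 0.151
```

```bash
python3 - <<'E'
from h import *
a=shot('top','t1'); b=shot('side','s1')
go([.569,.032,.21])
A=cv2.resize(a[170:290,190:350,::-1],None,fx=2.5,fy=2.5,interpolation=cv2.INTER_CUBIC)
B=cv2.resize(b[100:260,240:400,::-1],None,fx=2.5,fy=2.5,interpolation=cv2.INTER_CUBIC)
A=cv2.copyMakeBorder(A,0,100,0,0,cv2.BORDER_CONSTANT)
cv2.imwrite('pics/AB1.png',np.hstack([A,B]))
E
```

```text
t 3.5 tcp [0.5421 0.3284 0.2138] yaw 45.43 tilt [-0.001 -0.    -1.   ] F [-1.1 -0.3 -2.2] gap 0.156
shift after turn mm [   3.9 -227.2 -192.3]
```

View pics/AB1.png

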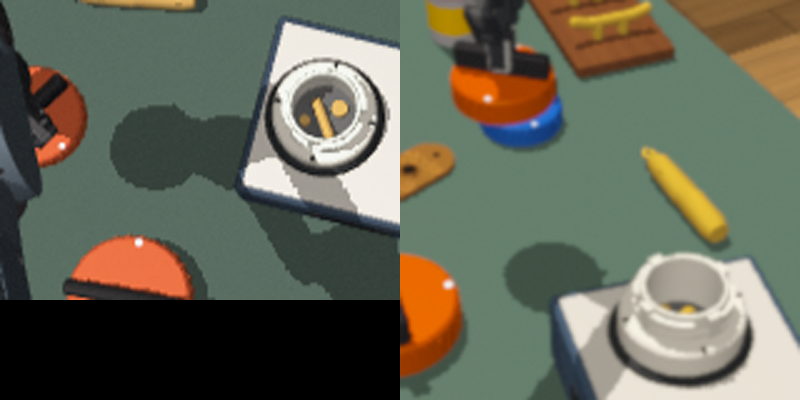

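Request:
arm_command --series '[[[0,-8,-7,0],[0,-20,-17,0],[0,-28,-24,0],[0,-32,-27,0],[0,-32,-27,0],[0,-32,-27,0],[0,-30,-25,0],[0,-24,-20,0],[0,-14,-12,0],[0,-7,-6,0]]]'

```text
t: 4.5
tcp_pos: [0.5685, 0.0302, 0.2121]
tool_rot: [-0.271, 0.654, 0.273, 0.651]
force: [-0.2, -1.1, -2.0]
finger_gap: 0.148
```

Request:
arm_command --series '[[[0,0,0,0],[0,0,0,0],[0,0,0,0]]]'

```text
t: 4.8
tcp_pos: [0.5693, 0.0338, 0.2139]
tool_rot: [-0.273, 0.652, 0.274, 0.652]
force: [0.2, 0.2, -1.9]
finger_gap: 0.151
```

```bash
cat > m3.py <<'E'
from h import *
import sys
tag=sys.argv[1]; dz=float(sys.argv[2])
a=shot('top','t'+tag); b=shot('side','s'+tag); go([.569,.032,.185],45.5)
tcp=status.sense()['tcp_pos']; zt=tcp[2]-dz+.027
for n,im,(x0,y0,x1,y1) in(('top',a,(280,175,365,265)),('side',b,(290,100,420,260))):
    h=cv2.cvtColor(np.ascontiguousarray(im),cv2.COLOR_RGB2HSV); m=((h[...,0]<14)&(h[...,1]>150)&(h[...,2]>60)).astype(np.uint8)*255
    k=np.zeros_like(m);k[y0:y1,x0:x1]=m[y0:y1,x0:x1]
    c=max(cv2.findContours(k,0,1)[0],key=cv2.contourArea); hull=cv2.convexHull(c).reshape(-1,2).astype(float)
    # silhouette fit: model lid = discs r51 at z=0 and z=27
    t=np.linspace(0,2*np.pi,120,endpoint=False)
    def model(p):
        P=np.vstack([np.c_[p[0]+.051*np.cos(t),p[1]+.051*np.sin(t),0*t+z] for z in(zt-.027,zt)])
        q=np.array([proj(n,x) for x in P],np.float32); return cv2.convexHull(q)
    from scipy.optimize import least_squares
    f=lambda p:[cv2.pointPolygonTest(model(p),tuple(map(float,x)),True) for x in hull]
    s=least_squares(f,tcp[:2],loss='soft_l1',f_scale=.5,diff_step=1e-3); print(n,'lid centre',s.x.round(4),'rms',np.sqrt(np.mean(s.fun**2)).round(2),len(hull))
A=cv2.resize(a[160:280,260:420,::-1],None,fx=2.5,fy=2.5,interpolation=cv2.INTER_CUBIC)
B=cv2.resize(b[110:270,280:440,::-1],None,fx=2.5,fy=2.5,interpolation=cv2.INTER_CUBIC)
A=cv2.copyMakeBorder(A,0,100,0,0,cv2.BORDER_CONSTANT)
cv2.imwrite('pics/AB%s.png'%tag,np.hstack([A,B]))
E
python3 m3.py 2 .0356
```

```text
t 4.9 tcp [0.5696 0.0338 0.2142] yaw 45.53 tilt [-0.  0. -1.] F [-0.7 -0.1 -2.4] gap 0.153
turn 0.001
shift after turn mm [29.2 -0.8 -1.7]Traceback (most recent call last):
  File "m3.py", line 17, in <module>
    s=least_squares(f,tcp[:2],loss='soft_l1',f_scale=.5,diff_step=1e-3); print(n,'lid centre',s.x.round(4),'rms',np.sqrt(np.mean(s.fun**2)).round(2),len(hull))
    return func(*args, **kwargs)
    vector_fun = VectorFunction(
        fun_wrapped,
    ...<6 lines>...
        workers=workers
    )
    self.J, dct = approx_derivative(
                  ~~~~~~~~~~~~~~~~~^
        self.fun_wrapped, self.x, f0=self.f, **finite_diff_options
        ^^^^^^^^^^^^^^^^^^^^^^^^^^^^^^^^^^^^^^^^^^^^^^^^^^^^^^^^^^
    )
    ^
    J, _nfev = _dense_difference(fun_wrapped, x0, f0, h,
               ~~~~~~~~~~~~~~~~~^^^^^^^^^^^^^^^^^^^^^^^^
                             use_one_sided, method,
                             ^^^^^^^^^^^^^^^^^^^^^^
                             mf)
                             ^^^
    df = [f_eval - f0 for f_eval in f_evals]
                                    ^^^^^^^
    f = np.atleast_1d(self.fun(x, *self.args, **self.kwargs))
                      ~~~~~~~~^^^^^^^^^^^^^^^^^^^^^^^^^^^^^^
    return np.atleast_1d(self.fun(x))
                         ~~~~~~~~^^^
    return self.f(x, *self.args, **self.kwargs)
           ~~~~~~^^^^^^^^^^^^^^^^^^^^^^^^^^^^^^
  File "m3.py", line 16, in <lambda>
    f=lambda p:[cv2.pointPolygonTest(model(p),tuple(map(float,x)),True) for x in hull]
                                     ~~~~~^^^
  File "m3.py", line 14, in model
    q=np.array([proj(n,x) for x in P],np.float32); return cv2.convexHull(q)
                ~~~~^^^^^
  File "h.py", line 10, in proj
    p=camera_params(n); f=240/np.tan(np.radians(p['fovy'])/2); T=np.array(p['extrinsics'])
ValueError: time passes only in moves, steps and waits
```

```bash
python3 - <<'E'
s=open('h.py').read()
s=s.replace("def shot","_c={n:camera_params(n) for n in('top','side')}\nimport builtins\ndef shot",1).replace("p=camera_params(n)","p=_c[n]")
s=s.replace("import builtins\n","")
open('h.py','w').write(s)
m=open('m3.py').read()
m=m.replace("a=shot('top','t'+tag); b=shot('side','s'+tag); ","a,b=[cv2.imread('pics/%s%s.png'%(n,tag))[:,:,::-1] for n in 'ts'] if len(sys.argv)>3 else (shot('top','t'+tag),shot('side','s'+tag)); ")
open('m3.py','w').write(m)
E
python3 m3.py 2 .0356 old
python3 - <<'E'
from h import *
from scipy.optimize import least_squares
b=lambda u,v:((u+.5)/2.2-.5+255,(v+.5)/2.2-.5+165)
L=[(b(279,87),(.0987,.1464,.095)),(b(395,299),(.0987,-.1464,.095)),(b(193,352),(-.0987,-.1464,.095)),(b(105,122),(-.0987,.1464,.095)),(b(164,138),(-.0544,.075,.127)),(b(236,163),(0,.075-.0544,.127))]
def pose(p,P):
    c,s=np.cos(p[2]),np.sin(p[2]); return [p[0]+c*P[0]-s*P[1],p[1]+s*P[0]+c*P[1],P[2]]
f=lambda p:np.ravel([np.subtract(proj('side',pose(p,P)),m) for m,P in L])
s=least_squares(f,[.55,-.04,-.23]);print(s.x,np.degrees(s.x[2]),s.fun.reshape(-1,2).round(1).tolist(),'jar by side',pose(s.x,(0,.075,.155)),'wheel',pose(s.x,(-.02,-.085,.105)))
E
```

```text
t 4.9 tcp [0.5696 0.0338 0.2142] yaw 45.53 tilt [-0.  0. -1.] F [-0.7 -0.1 -2.4] gap 0.153
turn 0.001
shift after turn mm [29.2 -0.8 -1.7]
top lid centre [0.5855 0.029 ] rms 3.55 8
side lid centre [0.5698 0.0343] rms 0.66 18
[ 0.54975686 -0.04420009 -0.24368256] -13.961982066942749 [[-0.8, -0.5], [0.3, -0.3], [-0.3, -0.5], [0.3, -0.6], [0.9, 0.4], [-0.3, 1.7]] jar by side [np.float64(0.567852710693221), np.float64(0.02858410972871451), 0.155] wheel [np.float64(0.5098391076799255), np.float64(-0.12186329591663307), 0.105]
```

View pics/AB2.png

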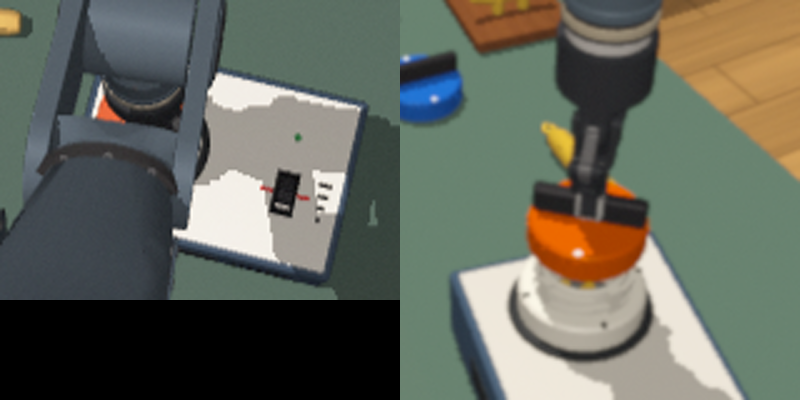

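```bash
python3 - <<'E'
from h import *
from scipy.optimize import least_squares
# shoulder silhouette: white|ring boundary and ring|deck boundary, radial scan outward from the jar centre
for n,f in(('top','top0'),('side','side0')):
    g=cv2.cvtColor(cv2.imread('pics/%s.png'%f),cv2.COLOR_BGR2GRAY).astype(np.float32)
    S=[]
    for th in np.radians(np.arange(0,360,4)):
        rr=np.arange(.050,.085,.0005); P=[proj(n,(.569+r*np.cos(th),.031+r*np.sin(th),.095)) for r in rr]
        v=np.array([cv2.getRectSubPix(g,(1,1),tuple(map(float,p)))[0,0] for p in P])
        i=v.argmin()
        if v[i]>80: continue
        j=i+np.argmax(v[i:]>110) if (v[i:]>110).any() else None
        if j: S.append((th,rr[j]))
    S=np.array(S); X=.569+S[:,1]*np.cos(S[:,0]);Y=.031+S[:,1]*np.sin(S[:,0])
    s=least_squares(lambda p:np.hypot(X-p[0],Y-p[1])-p[2],[.569,.031,.06],loss='soft_l1',f_scale=.0007)
    print(n,len(S),s.x.round(4),'rms mm',1000*np.sqrt(np.mean(s.fun**2)), np.degrees(S[[0,-1],0]), np.median(abs(s.fun))*1000)
E
```

```text
top 66 [0.5698 0.0321 0.0675] rms mm 0.5098299070093124 [ 60. 320.] 0.3241157279790449
side 50 [0.5679 0.0301 0.0658] rms mm 0.5062170385064498 [136. 332.] 0.4936450784994578
```

Request:
arm_command --series '[[[5,-1.5,-2.4,0],[5,0,0,0],[5,0,0,0],[4,0,0,0],[0,0,0,0],[0,0,0,0]]]'

```text
t: 5.5
tcp_pos: [0.5692, 0.0299, 0.1951]
tool_rot: [-0.273, 0.652, 0.273, 0.652]
force: [-0.5, -0.1, -1.3]
finger_gap: 0.152
```

Request:
arm_command --series '[[[1.5,0,0,0],[1.5,0,0,0],[1.5,0,0,0],[1.5,0,0,0],[0,0,0,0],[0,0,0,0]]]'

```text
t: 6.1
tcp_pos: [0.5691, 0.03, 0.1892]
tool_rot: [-0.273, 0.652, 0.273, 0.652]
force: [-0.1, -0.1, -2.1]
finger_gap: 0.147
```

```bash
python3 - <<'E'
from h import *
go([.569,.031,.185],45.5)
E
```

```text
t 6.1 tcp [0.5691 0.03   0.1892] yaw 45.43 tilt [-0.  0. -1.] F [-0.1 -0.1 -2.1] gap 0.147
turn -0.001
shift after turn mm [4.2 0.8 0.6]
```

Request:
arm_command --series '[[[1,0.8,0.6,0],[1,0,0,0],[1,0,0,0],[0.5,0,0,0],[0,0,0,0],[0,0,0,0]]]'

```text
t: 6.7
tcp_pos: [0.5691, 0.0309, 0.1858]
tool_rot: [-0.273, 0.652, 0.273, 0.652]
force: [-0.7, 0.6, -2.2]
finger_gap: 0.15
```

Request:
arm_command --series '[[[0.7,0,0,0],[0.7,0,0,0],[0,0,0,0],[0,0,0,0]]]'

```text
t: 7.1
tcp_pos: [0.5692, 0.0309, 0.1845]
tool_rot: [-0.273, 0.652, 0.273, 0.652]
force: [-0.7, -0.2, -1.4]
finger_gap: 0.15
```

Request:
arm_command --series '[[[0.7,0,0,0],[0.5,0,0,0],[0,0,0,0],[0,0,0,0],[0,0,0,0]]]'

```text
t: 7.6
tcp_pos: [0.5693, 0.0308, 0.1841]
tool_rot: [-0.273, 0.652, 0.273, 0.652]
force: [-2.3, -0.3, 6.1]
finger_gap: 0.156
```

Contact on the thread tops at the expected height (lid z ≈ 149 mm). Loosen the jaws so the lid settles freely.

Request:
arm_command --series '[[[0,0,0,0],[0,0,0,0],[0,0,0,0],[0,0,0,0],[0,0,0,0],[0,0,0,0]]]' --jaw 28

```text
t: 8.2
tcp_pos: [0.5691, 0.0309, 0.1831]
tool_rot: [-0.273, 0.652, 0.273, 0.652]
force: [0.0, 1.4, -0.5]
finger_gap: 0.284
```

```bash
python3 m3.py 3 .0353
```

```text
t 8.3 tcp [0.5691 0.0309 0.1832] yaw 45.44 tilt [-0.  0. -1.] F [ 0.5 -0.4 -0.1] gap 0.277
turn -0.001
shift after turn mm [-1.8  0.8  0.7]
top lid centre [0.6216 0.0338] rms 1.53 5
side lid centre [0.5705 0.0327] rms 0.71 19
```

View pics/AB3.png

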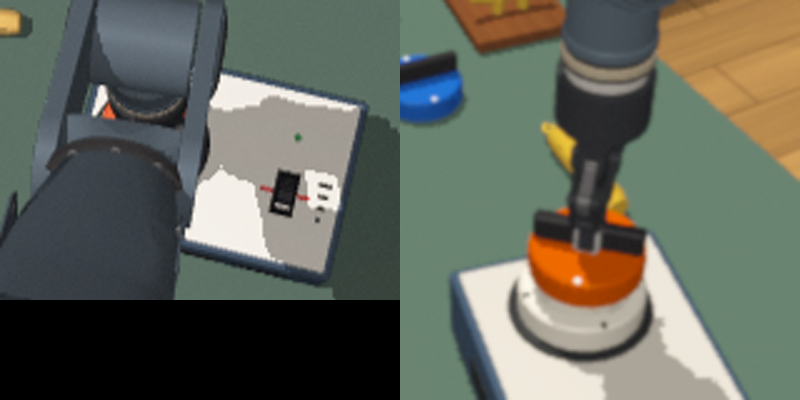

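Request:
arm_command --series '[[[0,0,0,0],[0,0,0,0],[0,0,0,-0.06],[0,0,0,-0.06],[0,0,0,-0.06],[0,0,0,-0.06],[0,0,0,-0.06],[0,0,0,-0.06],[0,0,0,-0.04],[0,0,0,-0.04]]]' --jaw 19

```text
t: 9.3
tcp_pos: [0.5691, 0.0309, 0.1832]
tool_rot: [-0.409, 0.577, 0.409, 0.577]
force: [0.1, -0.1, -0.5]
finger_gap: 0.192
```

Request:
arm_command --series '[[[0,0,0,-0.03],[0,0,0,-0.03],[0,0,0,-0.03],[0,0,0,-0.03],[0,0,0,-0.03],[0,0,0,0],[0,0,0,0]]]'

```text
t: 10.0
tcp_pos: [0.5691, 0.0309, 0.1832]
tool_rot: [-0.451, 0.545, 0.451, 0.545]
force: [-0.7, -0.4, 0.5]
finger_gap: 0.187
```

```bash
python3 m3.py 4 .045
```

```text
t 10.1 tcp [0.5691 0.0309 0.1832] yaw 79.23 tilt [ 0.  0. -1.] F [-0.  -0.6 -0.7] gap 0.194
turn 0.589
shift after turn mm [-1.8  0.8  0.7]
top lid centre [0.5683 0.0574] rms 0.0 1
side lid centre [0.5694 0.0314] rms 1.11 23
```

View pics/AB4.png

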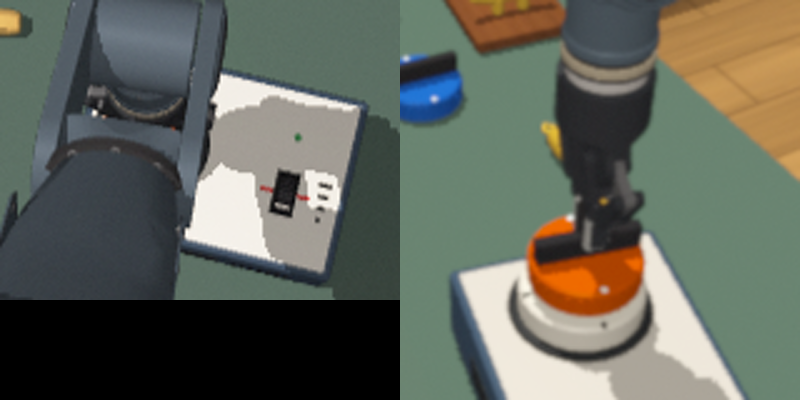

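```bash
cat > m5.py <<'E'
from h import *
import sys
from scipy.optimize import least_squares
t=np.linspace(0,2*np.pi,120,endpoint=False)
for tag in sys.argv[1:]:
    im=cv2.imread('pics/s%s.png'%tag); h=cv2.cvtColor(im,cv2.COLOR_BGR2HSV)
    k=np.zeros(h.shape[:2],np.uint8); m=((h[...,0]<14)&(h[...,1]>150)&(h[...,2]>60)); k[100:260,290:420]=m[100:260,290:420]*255
    c=max(cv2.findContours(k,0,1)[0],key=cv2.contourArea); x=c.reshape(-1,2).astype(float)
    x=x[x[:,1]>x[:,1].mean()]  # lower front arc
    x=cv2.convexHull(x.astype(np.float32)).reshape(-1,2); x=x[x[:,1]>x[:,1].min()+3]
    def f(z):
        P=np.vstack([np.c_[.5695+.051*np.cos(t),.0315+.051*np.sin(t),0*t+zz] for zz in(z[0],z[0]+.027)])
        q=cv2.convexHull(np.array([proj('side',p) for p in P],np.float32))
        return [cv2.pointPolygonTest(q,tuple(map(float,p)),True) for p in x]
    s=least_squares(f,[.145],diff_step=.003); print(tag,'lid z',s.x.round(4),'rel rim',(s.x-.155).round(4),'rms',np.sqrt(np.mean(s.fun**2)).round(2))
E
python3 m5.py 3 4
```

```text
3 lid z [0.1494] rel rim [-0.0056] rms 0.27
4 lid z [0.1389] rel rim [-0.0161] rms 0.38
```

Side fit confirms it: the lid went from −5.6 to −16.1 mm (dropped in). Follow it down and screw clockwise.

Request:
arm_command --series '[[[4,0,0,0],[4,0,0,0],[0,0,0,0.08],[0,0,0,0.08],[0.5,0,0,0.08],[0.5,0,0,0.08],[0.5,0,0,0.08],[0.5,0,0,0.08],[0.5,0,0,0.08],[0.5,0,0,0.08]]]'

```text
t: 11.1
tcp_pos: [0.5695, 0.0308, 0.1723]
tool_rot: [-0.256, 0.659, 0.256, 0.659]
force: [-0.2, -0.1, 2.1]
finger_gap: 0.191
```

Request:
arm_command --series '[[[0.5,0,0,0.08],[0.5,0,0,0.08],[0.5,0,0,0.08],[0.5,0,0,0.08],[0.5,0,0,0.06],[0,0,0,0.06],[0,0,0,0.06],[0,0,0,0]]]'

```text
t: 11.9
tcp_pos: [0.5688, 0.0309, 0.1692]
tool_rot: [-0.086, 0.702, 0.086, 0.702]
force: [-0.3, -0.2, 0.5]
finger_gap: 0.191
```

```bash
python3 m3.py 5 .045; python3 m5.py 5; python3 -c "
from h import *
print(status.sense()['ft_torque'])"
```

```text
t 12.0 tcp [0.5689 0.0309 0.1694] yaw 13.99 tilt [-0.001  0.    -1.   ] F [-0.1 -0.6 -0.4] gap 0.188
turn -0.55
shift after turn mm [-15.6   0.7   0.8]
top lid centre [0.5946 0.0253] rms 0.74 5
side lid centre [0.574  0.0381] rms 0.79 23
5 lid z [0.1344] rel rim [-0.0206] rms 0.39
[0.02833818 0.0503959  0.05221061]
```

Request:
arm_command --series '[[[0.5,0,0,0.05],[0.5,0,0,0.05],[0,0,0,0.05],[0,0,0,0.05],[0,0,0,0.04],[0,0,0,0.03],[0,0,0,0]]]'

```text
t: 12.7
tcp_pos: [0.5681, 0.0312, 0.1692]
tool_rot: [0.005, 0.708, -0.006, 0.706]
force: [-2.8, 2.4, 5.7]
finger_gap: 0.195
```

```bash
python3 m3.py 6 .045; python3 m5.py 6; python3 -c "
from h import *
print(status.sense()['ft_torque'])"
```

```text
t 12.8 tcp [0.5681 0.0312 0.1693] yaw -0.88 tilt [-0.002 -0.002 -1.   ] F [-2.4  1.8  5.6] gap 0.191
turn -0.809
shift after turn mm [-15.7  -0.1   1.1]
top lid centre [0.5732 0.029 ] rms 0.99 5
side lid centre [0.5734 0.0383] rms 0.72 18
6 lid z [0.1342] rel rim [-0.0208] rms 0.48
[0.32493195 0.4481539  2.43174979]
```

```bash
python3 -c "
import cv2,numpy as np
a=[cv2.resize(cv2.imread('pics/s%s.png'%k)[170:240,320:390],None,fx=5,fy=5,interpolation=cv2.INTER_CUBIC) for k in '56']
cv2.imwrite('pics/C.png',np.hstack(a))"
```

```text
(no output)
```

View pics/C.png

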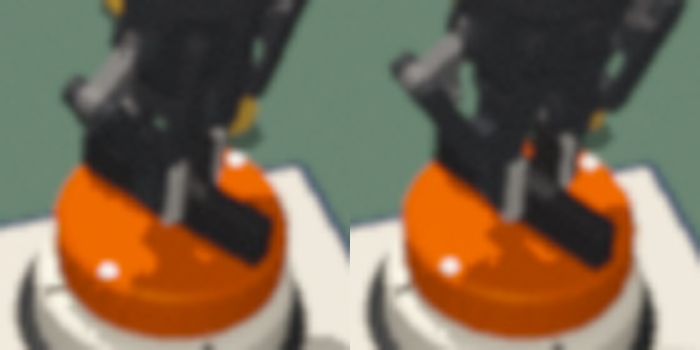

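```bash
python3 -c "
from h import *
for a,b in(((108,270),(236,158)),((100,266),(240,162))):
    P,Q=[ray('side',320+(u+.5)/5-.5,170+(v+.5)/5-.5,.160) for u,v in(a,b)]; d=Q-P
    print(P,Q,(P+Q)/2,np.hypot(*d[:2]),np.degrees(np.arctan2(d[1],d[0])))"
```

```text
[0.52502172 0.01470729 0.16      ] [0.61213188 0.04482682 0.16      ] [0.5685768  0.02976706 0.16      ] 0.09217031119919065 19.073529308809512
[0.52331212 0.01840949 0.16      ] [0.61221584 0.04178995 0.16      ] [0.56776398 0.03009972 0.16      ] 0.09192669537300502 14.734371983598955
```

Request:
arm_command --series '[[[0,0,0,-0.07],[0,0,0,-0.07],[0,0,0,-0.07],[0,0,0,0]]]'

```text
t: 13.2
tcp_pos: [0.5684, 0.031, 0.1686]
tool_rot: [-0.064, 0.705, 0.065, 0.704]
force: [-1.5, 0.3, 1.4]
finger_gap: 0.19
```

Request:
arm_command --series '[[[0,0,0,0],[0,0,0,0],[0,0,0,0],[0,0,0,0],[-10,0,0,0],[-25,0,0,0],[-30,0,0,0],[-20,0,0,0],[0,0,0,0]]]' --jaw 55

```text
t: 14.1
tcp_pos: [0.5714, 0.0306, 0.2577]
tool_rot: [-0.065, 0.701, 0.064, 0.707]
force: [-0.1, 0.3, 0.1]
finger_gap: 0.55
```

```bash
python3 -c "
from h import *
go([.511,-.121,.2],76.4)"
```

```text
t 14.1 tcp [0.5714 0.0306 0.2577] yaw 10.48 tilt [ 0.008 -0.001 -1.   ] F [-0.1  0.3  0.1] gap 0.55
turn -1.15
shift after turn mm [  57.4   23.6 -161.6]
```

Request:
arm_command --series '[[[0,0,0,0.14],[0,0,0,0.14],[0,0,0,0.14],[0,0,0,0]]]' --jaw 0

```text
t: 14.5
tcp_pos: [0.5685, 0.031, 0.2529]
tool_rot: [0.084, 0.703, -0.084, 0.702]
force: [-0.8, 0.5, 0.5]
finger_gap: 0.002
```

```bash
python3 -c "
from h import *
go([.511,-.121,.16],-13.6)"
```

```text
t 14.5 tcp [0.5685 0.031  0.2529] yaw -13.57 tilt [-0.002  0.    -1.   ] F [-0.8  0.5  0.5] gap 0.002
turn 0.0
shift after turn mm [  92.9 -161.2  -20. ]
```

Request:
arm_command --series '[[[0,-10,-1,0],[0,-25,-3,0],[0,-35,-4,0],[10,-35,-4,0],[20,-30,-4,0],[20,-18,-2,0],[10,-8,-2,0],[0,0,0,0],[0,0,0,0]]]'

```text
t: 15.4
tcp_pos: [0.5121, -0.1207, 0.194]
tool_rot: [0.083, 0.702, -0.083, 0.702]
force: [0.6, 0.5, 0.2]
finger_gap: -0.002
```

```bash
python3 - <<'E'
from h import *
a=shot('top','t7'); b=shot('side','s7')
go([.511,-.121,.107],-13.6)
A=cv2.resize(a[170:290,280:420,::-1],None,fx=2.8,fy=2.8,interpolation=cv2.INTER_CUBIC)
B=cv2.resize(b[165:305,300:440,::-1],None,fx=2.8,fy=2.8,interpolation=cv2.INTER_CUBIC)
A=cv2.copyMakeBorder(A,0,B.shape[0]-A.shape[0],0,0,cv2.BORDER_CONSTANT)
cv2.imwrite('pics/AB7.png',np.hstack([A,B]))
E
python3 m5.py 7
```

```text
t 15.5 tcp [ 0.5127 -0.1204  0.1946] yaw -13.49 tilt [ 0.002 -0.001 -1.   ] F [-0.4  0.3  0.9] gap -0.002
turn 0.002
shift after turn mm [87.6 -1.  -1.7]
7 lid z [0.1492] rel rim [-0.0058] rms 5.83
```

View pics/AB7.png

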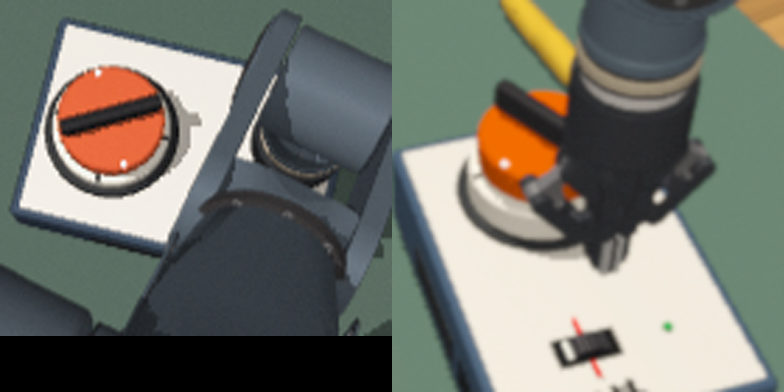

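```bash
python3 - <<'E'
from h import *
A=lambda u,v:(280+(u+.5)/2.8-.5,170+(v+.5)/2.8-.5)
B=lambda u,v:(300+(u-392+.5)/2.8-.5,165+(v+.5)/2.8-.5)
P,Q=ray('top',*A(98,72),.1595),ray('top',*A(123,163),.1595); d=P-Q; print('lid',(P+Q)/2,np.hypot(*d[:2]),np.degrees(np.arctan2(d[1],d[0])))
P,Q=ray('side',*B(574,320),.095),ray('side',*B(599,374),.095);print('red',P,Q,(P+Q)/2, np.degrees(np.arctan2(*(P-Q)[1::-1])))
print('wheel',ray('side',*B(586,345),.105),'line',ray('side',*B(567,351),.102))
# lid height from top view, orange outline size
im=cv2.imread('pics/t7.png');h=cv2.cvtColor(im,cv2.COLOR_BGR2HSV);m=((h[...,0]<14)&(h[...,1]>150)&(h[...,2]>60)).astype(np.uint8);m[:,:295]=0;m[:,345:]=0;m[:175]=0;m[250:]=0
e=cv2.fitEllipse(cv2.convexHull(cv2.findNonZero(m)));print(e,ray('top',*e[0],.1595))
E
```

```text
lid [0.56970871 0.03270511 0.1595    ] 0.09154048113769755 15.879464705530884
red [ 0.51781361 -0.09472303  0.095     ] [ 0.50613007 -0.14384415  0.095     ] [ 0.51197184 -0.11928359  0.095     ] 76.62070846232437
wheel [ 0.50770154 -0.12341357  0.105     ] line [ 0.49412951 -0.11924402  0.102     ]
((319.3084716796875, 212.6024932861328), (37.7698860168457, 38.25960922241211), 148.9951629638672) [0.56686018 0.03215665 0.1595    ]
```

Request:
arm_command --series '[[[15,0.7,-5.9,0],[25,0,0,0],[25,0,0,0],[15,0,0,0],[5,0,0,0],[0,0,0,0],[0,0,0,0]]]'

```text
t: 16.2
tcp_pos: [0.5072, -0.1188, 0.1097]
tool_rot: [0.083, 0.701, -0.084, 0.703]
force: [0.1, -1.3, -0.1]
finger_gap: 0.002
```

```bash
python3 -c "
from h import *
go([.5071,-.1183,.105],-13.5)"
```

```text
t 16.2 tcp [ 0.5072 -0.1188  0.1097] yaw -13.53 tilt [ 0.002 -0.001 -1.   ] F [ 0.1 -1.3 -0.1] gap 0.002
turn -0.001
shift after turn mm [ 4.7  0.5 -0.3]
```

Request:
arm_command --series '[[[2,0,0,0],[1.5,0,0,0],[1,0,0,0],[0,0,0,0],[0,0,0,0]]]'

```text
t: 16.7
tcp_pos: [0.5068, -0.119, 0.105]
tool_rot: [0.084, 0.702, -0.084, 0.703]
force: [-0.2, 0.0, 6.4]
finger_gap: -0.0
```

Request:
arm_command --series '[[[0,0,1.5,0],[0,0,1.5,0],[0,0,1.5,0],[0,0,1.5,0],[0,0,1.5,0],[0,0,1.5,0],[0,0,1,0],[0,0,0,0]]]'

```text
t: 17.5
tcp_pos: [0.5165, -0.1213, 0.105]
tool_rot: [0.084, 0.702, -0.084, 0.703]
force: [-1.2, 0.3, 5.8]
finger_gap: -0.001
```

Request:
arm_command --series '[[[-10,0,0,0],[-30,0,0,0],[-40,0,0,0],[0,0,0,0]]]'

```text
t: 17.9
tcp_pos: [0.5192, -0.1226, 0.1892]
tool_rot: [0.082, 0.699, -0.085, 0.706]
force: [0.4, -0.3, -0.2]
finger_gap: -0.003
```

```bash
cat > m8.py <<'E'
from h import *
import sys
b=shot('side','s'+sys.argv[1]); go([.5071,-.1183,.108],-13.5)
g=cv2.resize(b[255:315,340:400,::-1],None,fx=8,fy=8,interpolation=cv2.INTER_CUBIC)
cv2.imwrite('pics/W%s.png'%sys.argv[1],g)
# expected white-line pixel (crop) vs joint value
c,s=np.cos(np.radians(-13.6)),np.sin(np.radians(-13.6))
for q in(0,.15,.3,.45,.6,.75,.9,1.05):
    x=22e-3*np.sin(q-.9); P=(.512+c*x,-.1195+s*x,.083+22e-3*np.cos(q-.9)); u,v=proj('side',P); print(q,round((u-340+.5)*8-.5),round((v-255+.5)*8-.5))
E
python3 m8.py 8
```

```text
t 17.95 tcp [ 0.5177 -0.122   0.1871] yaw -13.57 tilt [ 0.006 -0.003 -1.   ] F [ 0.2 -0.1 -0.1] gap -0.003
turn -0.001
shift after turn mm [ 79.    1.2 -11.7]
0 174 283
0.15 183 276
0.3 194 269
0.45 205 263
0.6 216 257
0.75 228 252
0.9 240 249
1.05 252 246
```

View pics/W8.png

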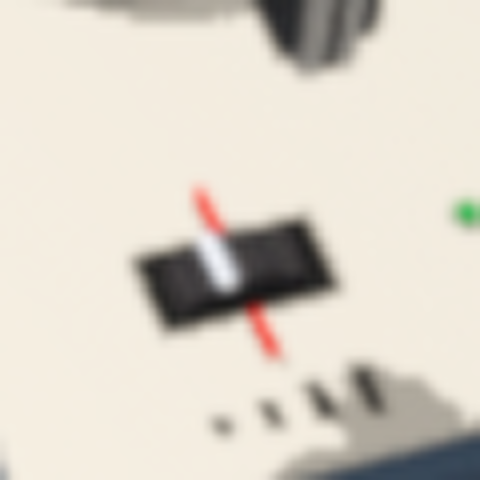

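Request:
arm_command --series '[[[10,0.7,-8,0],[30,0,0,0],[25,0,0,0],[10,0,0,0],[3,0,0,0],[2,0,0,0],[0,0,0,0],[0,0,0,0]]]'

```text
t: 18.75
tcp_pos: [0.5091, -0.1187, 0.105]
tool_rot: [0.083, 0.702, -0.084, 0.703]
force: [0.8, 1.6, 2.0]
finger_gap: 0.003
```

Request:
arm_command --series '[[[0,0,1.5,0],[0,0,1.5,0],[0,0,1.5,0],[0,0,1.2,0],[0,0,0,0],[0,0,0,0]]]'

```text
t: 19.35
tcp_pos: [0.5146, -0.1201, 0.105]
tool_rot: [0.084, 0.702, -0.084, 0.703]
force: [0.6, 1.7, 5.5]
finger_gap: 0.002
```

Request:
arm_command --series '[[[-10,0,0,0],[-30,0,0,0],[-40,0,0,0],[0,0,0,0],[0,0,0,0]]]'

```text
t: 19.85
tcp_pos: [0.5145, -0.1204, 0.1856]
tool_rot: [0.083, 0.701, -0.084, 0.703]
force: [-0.3, 1.0, -0.9]
finger_gap: -0.003
```

```bash
python3 m8.py 9 | head -2; python3 -c "
import cv2,numpy as np
w=cv2.imread('pics/W9.png'); b=cv2.imread('pics/s9.png')[165:245,305:360]
b=cv2.resize(b,None,fx=5.5,fy=6*440/480,interpolation=cv2.INTER_CUBIC); b=cv2.copyMakeBorder(b,0,480-b.shape[0],0,0,cv2.BORDER_CONSTANT) if b.shape[0]<480 else b[:480]
cv2.imwrite('pics/W9b.png',np.hstack([w,b]))"
```

```text
t 19.9 tcp [ 0.5136 -0.1199  0.1844] yaw -13.57 tilt [-0. -0. -1.] F [-0.3  0.4 -0.6] gap 0.003
turn -0.001
```

View pics/W9b.png

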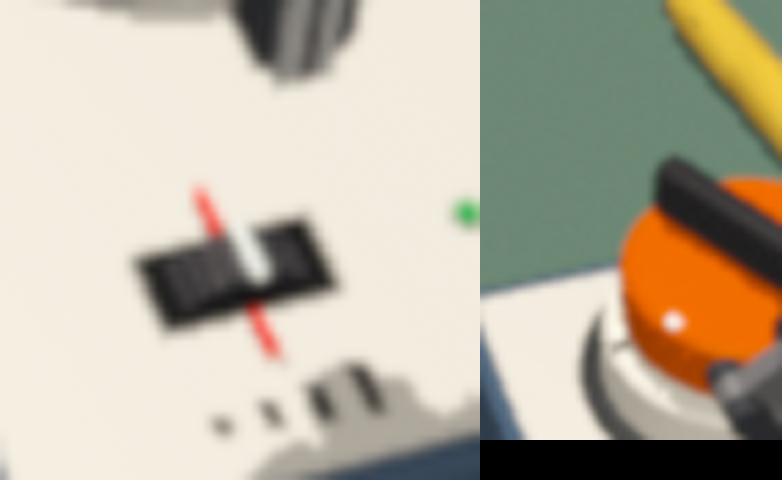

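Request:
arm_command --series '[[[-20,-10,0,0],[-30,-25,0,0],[-20,-35,0,0],[0,-35,0,0],[0,-30,0,0],[0,-15,0,0],[0,0,0,0]]]'

```text
t: 20.6
tcp_pos: [0.4779, -0.267, 0.2529]
tool_rot: [0.085, 0.703, -0.084, 0.701]
force: [-0.1, -0.4, 0.3]
finger_gap: 0.004
```

```bash
cat > m9.py <<'E'
from h import *
import sys
tag=sys.argv[1]
C=np.array([.512,-.1195]);c,s=np.cos(np.radians(-13.6)),np.sin(np.radians(-13.6)); ex=np.array([c,s]);ey=np.array([-s,c])
for n in('top','side'):
    im=shot(n,n[0]+tag)[:,:,::-1].astype(np.float32)
    def S(x,y,z):
        P=C+ex*x+ey*y; u,v=proj(n,(P[0],P[1],z)); return cv2.getRectSubPix(im,(1,1),(float(u),float(v)))[0,0]
    # red pointers: x offset on deck, weighted by redness
    xs=np.arange(-.012,.0121,.0004); o=[]
    for y in list(np.arange(-.026,-.013,.002))+list(np.arange(.015,.027,.002)):
        w=np.array([max(0,S(x,y,.095)[2]-S(x,y,.095)[1]-15) for x in xs]); 
        if w.sum()>50: o.append((y,(w*xs).sum()/w.sum()))
    o=np.array(o); k=np.polyfit(o[:,0],o[:,1],1); x0=k[1]
    # white line: scan over joint angle on the wheel rim
    qs=np.arange(-1.0,1.0,.02); w=np.zeros(len(qs))
    for y in np.arange(-.005,.0051,.0025):
        w+=[max(0,S(x0+.022*np.sin(q),y,.083+.022*np.cos(q)).mean()-110) for q in qs]
    i=w.argmax(); sl=slice(max(0,i-12),i+13)
    print(n,'pointer x0 mm',(x0*1e3).round(2),'slope deg',np.degrees(k[0]).round(1),'line q',(.9+(w[sl]*qs[sl]).sum()/w[sl].sum()).round(3),'peak',w[i].round())
s=status.sense();print(s['t'],s['tcp_pos'].round(3),s['force'].round(1))
E
python3 m9.py 10
```

```text
top pointer x0 mm 0.94 slope deg -0.8 line q 0.999 peak 447.0
side pointer x0 mm -0.24 slope deg -0.4 line q 1.005 peak 595.0
20.7 [ 0.478 -0.265  0.253] [-0.5  1.1  0.2]
```

Both cameras put the wheel at about 1.00, which is in band but near the edge at 1.05. I'll nudge it about 2 mm back.

```bash
python3 -c "
from h import *
go([.514,-.120,.105],-13.5)"
```

```text
t 20.7 tcp [ 0.4782 -0.2646  0.2531] yaw -13.6 tilt [-0.002  0.003 -1.   ] F [-0.5  1.1  0.2] gap 0.002
turn -0.002
shift after turn mm [148.4 148.7   1.4]
```

Request:
arm_command --series '[[[0,20,0.3,0],[0,38,0.3,0],[0,40,0.3,0],[20,33,0.3,0],[30,18,0,0],[35,0,0,0],[35,0,0,0],[23,0,0,0],[0,0,0,0],[0,0,0,0]]]'

```text
t: 21.7
tcp_pos: [0.5148, -0.1199, 0.1112]
tool_rot: [0.083, 0.703, -0.083, 0.702]
force: [-0.0, -0.9, -0.3]
finger_gap: -0.003
```

```bash
python3 -c "
from h import *
go([.514,-.120,.105],-13.5)"
```

```text
t 21.7 tcp [ 0.5148 -0.1199  0.1112] yaw -13.49 tilt [-0.001  0.001 -1.   ] F [-0.  -0.9 -0.3] gap -0.003
turn 0.0
shift after turn mm [ 6.2 -0.2 -0.7]
```

Request:
arm_command --series '[[[3,0,0,0],[2,0,0,0],[1.5,0,0,0],[0,0,0,0],[0,0,0,0],[0,0,-1,0],[0,0,-1,0],[0,0,0,0],[0,0,0,0]]]'

```text
t: 22.6
tcp_pos: [0.5132, -0.121, 0.105]
tool_rot: [0.083, 0.702, -0.084, 0.702]
force: [0.1, -1.2, 1.8]
finger_gap: -0.001
```

Request:
arm_command --series '[[[-5,0,0,0],[-30,0,0,0],[-40,-10,0,0],[-30,-25,0,0],[-20,-35,0,0],[0,-35,0,0],[0,-30,0,0],[0,-15,0,0],[0,0,0,0],[0,0,0,0]]]'

```text
t: 23.6
tcp_pos: [0.4773, -0.2654, 0.2292]
tool_rot: [0.084, 0.703, -0.083, 0.702]
force: [-0.6, 0.8, 0.2]
finger_gap: -0.001
```

```bash
python3 m9.py 11; python3 m5.py 11
```

```text
top pointer x0 mm 0.94 slope deg -0.8 line q 0.943 peak 482.0
side pointer x0 mm -0.26 slope deg -0.4 line q 0.952 peak 616.0
23.7 [ 0.478 -0.265  0.229] [ 0.   0.3 -0.5]
11 lid z [0.1341] rel rim [-0.0209] rms 0.43
```

```bash
python3 - <<'E'
from h import *
from scipy.optimize import least_squares
t=np.linspace(0,2*np.pi,120,endpoint=False); hull={}
for n,tag,(x0,y0,x1,y1) in(('top','t11',(290,170,345,255)),('side','s11',(300,150,400,260)),('side','s3',(300,150,400,260)),('side','s4',(300,150,400,260))):
    im=cv2.imread('pics/%s.png'%tag);h=cv2.cvtColor(im,cv2.COLOR_BGR2HSV);m=((h[...,0]<14)&(h[...,1]>150)&(h[...,2]>60)).astype(np.uint8);k=np.zeros_like(m);k[y0:y1,x0:x1]=m[y0:y1,x0:x1]
    hull[tag]=cv2.convexHull(max(cv2.findContours(k,0,1)[0],key=cv2.contourArea)).reshape(-1,2); print(tag,'rows',hull[tag][:,1].min(),hull[tag][:,1].max(),'cols',hull[tag][:,0].min(),hull[tag][:,0].max())
def res(n,tag,p):
    P=np.vstack([np.c_[p[0]+.051*np.cos(t),p[1]+.051*np.sin(t),0*t+z] for z in(p[2],p[2]+.027)])
    q=cv2.convexHull(np.array([proj(n,x) for x in P],np.float32)); return [cv2.pointPolygonTest(q,tuple(map(float,x)),True) for x in hull[tag]]
f=lambda p:res('side','s11',p)+res('top','t11',p)
for z in(-.0165,-.019,-.0205,-.021,-.0225,-.024):
    s=least_squares(lambda p:f([p[0],p[1],.155+z]),[.569,.031],diff_step=1e-3,loss='soft_l1',f_scale=.5); print(z,s.x.round(4),round(s.cost,3))
E
```

```text
t11 rows 208 231 cols 302 338
s11 rows 198 236 cols 331 375
s3 rows 203 232 cols 331 377
s4 rows 197 235 cols 331 376
-0.0165 [0.5675 0.0305] 17.977
-0.019 [0.5686 0.0314] 15.408
-0.0205 [0.5692 0.0319] 14.143
-0.021 [0.5694 0.0321] 13.783
-0.0225 [0.57   0.0325] 12.94
-0.024 [0.5705 0.0328] 12.498
```

Wheel reads 0.943 (top) and 0.952 (side). The dots put the lid at about 60° clockwise of the gap position, and the tool met 2.4 N m at the stop. Handing in.

```bash
python3 -c "
from h import *
print(ticket.sign_off())"
```

```text
the job is handed in; nothing more can be done
None
```

The job is handed in after about 24 s of the 56 s allowed. By my checks the lid is screwed home and the speed wheel is set, but one lid-height check did not fully confirm it.

I placed the small orange lid on the thread tops, with the side camera fitting it at −5.6 mm. I turned it anticlockwise until it dropped to −16.1 mm, then screwed it clockwise to a firm stop at 2.4 N m. After that I rolled the wheel up in two strokes, plus a small nudge back.

**Last checks:**
- **Speed wheel:** the line reads 0.943 rad from the top camera and 0.952 rad from the side, both inside 0.75–1.05.
- **Lid turn and position:** before the wheel strokes, the white dots put the lid about 60° past the gap position and within about 1–2 mm of the jar axis.
- **Arm:** it is clear of everything, and I saw no other goods disturbed in the pictures I viewed, though I did not measure them.
- **Lid height, the check that disagreed:** one height fit gave −20.9 mm, short of the −21.3 mm limit. The two-camera fit favoured −22.5 mm or lower but was loose, because one pixel is about 3 mm of height. I took the lid as home because of the turn angle and the firm stop.

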